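Set out the weighing and stirring station

ROBOT

A 6-joint arm with a two-finger parallel gripper is mounted at the origin on the work surface. World frame = base frame: x ahead of the robot, y to its left, z up, the work surface at z = 0. Lengths are in m, angles in degrees, forces in N, time in s.
With the tool pointing down it reaches from about 0.35 to 0.975 m from the base axis. Payload 17.4 kg.
Tool frame: the origin (TCP) lies midway between the tips of the shut fingers; the grasp point (between the pads) lies 19 mm behind it; z points along the fingers, y is the direction in which the jaws open and shut (so a half turn about z gives the same grasp; the last joint's range is limited). The gripper opens to 85 mm and grips with 20 to 120 N. Pads are 22 mm wide; open, the fingers measure 114 mm over their backs; the gripper's body (76 mm by 85 mm) begins 54 mm behind the grasp point. The pads swing forward as they close: fully open they stand 13 mm farther back than shut.
Start: joints at [61.776, 6.646, 82.598, -0, 90.757, -2.166], TCP at [0.297, 0.606, 0.231] pointing down, gripper open.
Joint ranges: [-162.19, 162.19], [-47.58, 125.68], [4.15, 143.07], [-65.23, 245.23], [0.69, 171.88], [-170.13, 170.13]. Speed limits (degrees/s): [108.29, 108.29, 127.2, 180, 180, 180].

INTERFACE

Orientations are given as [roll, pitch, yaw] about the fixed x, y, z axes, in that order (R = Rz(yaw) Ry(pitch) Rx(roll)).
In Python, from rig import manip, eyes gives the robot as it stands.
- The arm moves only by the tool arm_command, never from a script. Its argument "steps" is a list that holds one entry, the list of rows, each a list of 7 numbers: the shift along the tool's x, y, z in m, then the turn, a rotation vector about the tool's x, y, z in degrees, then the finger opening in m, from 0 to 0.0854. In form: [[[dx, dy, dz, rx, ry, rz, fingers], ...]]. A call has exactly 8 rows; each row is the pose to reach, as a shift and turn from the pose commanded when the call began, along the tool's axes at that moment; what a row does not reach only later rows make up. A row lasts 1/10 s, in which the tool goes at most 50 mm and 8.59 degrees, less where a joint would pass 70% of its speed; a pose out of reach is approached as far as the arm can. A call with a gripper value outside its range is refused whole. The fingers move at their own pace and stop on an object; "newtons" is the grip in N (left out, the last holds). Time passes only in rows, so rows that repeat a pose let the fingers close, or fill a call up. It gives the time, the measured TCP pose, the force and the opening at its end, in the units of the state.
- manip.get_state(): the state, without advancing time (a new reading comes with each control period).
- eyes.read_camera(name): name is "scene" or "side" or "wrist"; returns a dict with "img" (420x560x3 uint8, red, green, blue), "depth" (420x560 float32, m along the optical axis (not along the pixel's ray), 0 where there is no reading), "intrinsics" (3x3 intrinsics, pixels), "k1" (the pictures are not rectified: a ray, as slopes to the right and down, at radius r is drawn at 1 + k1 r^2 times it, then the intrinsics apply), "R" (3x3) and "t" (3): a world point X has camera coordinates R X + t. Camera axes: x right, y down, z forward; pixel columns grow to the right and rows downward; lengths in m; the calibration is good to about 2 mm. A picture is of the moment at which its call begins.
- manip.close_job(): hands the job in, once; it reports no verdict.
The state is a dict: "clock": time; "qpos": joint angles; "dq": joint speeds; "effort": joint torques, N m; "tcp_pos": TCP position; "orientation": TCP orientation; "ft_force": force on the tool from outside, world axes, zero at the start; "moment": the same for the moment, N m; "gripper_width": finger opening in m.
Only numpy, scipy, OpenCV 4.12 (cv2) and the standard library are available. Lean on these libraries where they do the work, as an engineer would, in place of code of your own. Each camera call takes 0.05 s, during which the arm holds its last target. There are 200 camera calls.

TASK

Set out the bench for the next sample: stand the white beaker in the middle of the stirrer's black plate and put the blue cover on it, plug in its mouth; stand the yellow-capped jar in the middle of the balance pan. Stand the brown bottle beside the stirrer on the side towards the balance, and the red-capped bottle beside the stirrer on its opposite side, each on the bench with a 40 mm gap to the stirrer's side and in line with the middle of that side. Keep everything upright, set things down rather than dropping them, and leave the green-capped bottle, the brass weight and the small vial where they are.

Things in the scene. Friction and masses are not known exactly. Their poses are not given: they have to be found in the camera images.
- stirrer: magnetic stirrer, fixed to the bench: a white box 120 x 120 mm, black square top plate (106 mm) whose upper face is 50 mm above the bench, a small grey knob in the middle of its front. Origin: centre of its underside, on the bench, right below the plate's centre. x points to its back (away from the knob), y to its left side, z up; it is turned by up to 13 degrees on the bench. Its left and right sides lie 60 mm from the origin
- balance_pan (a point): round steel pan (100 mm across) of the grey bench balance, which is fixed to the bench: a box 150 mm deep, 140 mm wide, 39 mm high with a display strip and two blue keys at its front. Point: centre of the pan's upper face, 50 mm above the bench and 20 mm behind the balance's centre. x to its back, y to its left, z up. The pan does not give
- beaker_mid (a point): white plastic beaker, open at the top, 60 mm outside diameter, 80 mm high, wall 3 mm, with a tiny lip at the rim that juts 4 mm along +x. Point: its centre, 40 mm above its foot, z up
- cover_grip (a point): blue beaker cover: a disc 74 mm across and 4 mm thick, below it a plug 43 mm across and 6 mm deep that goes into the beaker's mouth (54 mm inside), on it an upright round knob 20 mm in diameter and 34 mm tall. Point: on the knob's axis, 10 mm below its top, 24 mm above the disc's upper face and 34 mm above the plug's underside (on which it stands at the start); with the cover seated it is 28 mm above the beaker's rim. z up
- jar_mid (a point): small white jar with a yellow cap, 56 mm diameter, 60 mm high. Point: its centre, 30 mm above its foot, z up
- amber_mid (a point): brown (amber) bottle with a black cap, 58 mm body diameter, 90 mm high, narrower neck at the top. Point: its centre, 45 mm above its foot, z up
- redcap_mid (a point): white bottle with a red cap, 58 mm body diameter, 90 mm high, narrower neck at the top. Point: its centre, 45 mm above its foot, z up
- greencap: bystander: white bottle with a green cap, 58 mm body diameter, 90 mm high. Origin: centre of its underside
- weight: bystander: brass calibration weight with a knob, 34 mm diameter, 44 mm high. Origin: centre of its underside
- vial: bystander: small clear vial with a black cap, 32 mm diameter, 50 mm high. Origin: centre of its underside
Mind the look-alikes: they are no part of the job. What is shaped like the stirrer but pink or turquoise is not meant.

How it is judged:
By the outcome, as a careful person would: the job done as asked, in the order asked, and still so for the second after the job is handed in, with the robot touching nothing.
It also fails if it takes over 122 s, if anything falls off the work surface, if the arm or the gripper's body presses on something with over 40 N, if the wrist force passes 120 N, or if a joint passes its speed limit or range.

## Working session

There is one attempt and no reset: what is moved stays moved. The work goes in short steps, Python scripts to look and compute and a tool call to move; the robot and the scene stay as the last step left them, time stands still between calls to the robot, and variables do not carry over. Pictures are saved under pics/ and viewed, about 12 in all and at most 16, crops included, and the job is handed in when it is done.

Besides the shell and the picture viewer there is one more tool, called after ">>>" as name(argument=value, ...), one argument or row to a line, values as JSON. arm_command: Moves the arm, as the interface text tells. Its arguments: {"type":"object","properties":{"steps":{"type":"array","items":{"type":"array","items":{"type":"array","items":{"type":"number"}}}},"newtons":{"type":"number"}},"required":["steps"]}

```bash
ls; mkdir -p pics; cat > h.py <<'E'
import numpy as np, cv2
from rig import manip, eyes
def cap(n):
    c=eyes.read_camera(n); np.savez('pics/%s.npz'%n,**{k:np.asarray(v) for k,v in c.items()}); return c
def ld(n): return dict(np.load('pics/%s.npz'%n))
def cloud(c):
    K=c['intrinsics'];h,w=c['depth'].shape
    u,v=np.meshgrid(np.arange(w),np.arange(h))
    p=np.stack([u,v],-1).reshape(-1,1,2).astype(np.float64)
    s=cv2.undistortPoints(p,K,np.array([float(c['k1']),0,0,0,0])).reshape(h,w,2)
    d=c['depth'][...,None]
    X=np.concatenate([s*d,d],-1)
    W=(X-c['t'])@c['R']
    W[c['depth']<=0]=np.nan
    return W
def save(c,f,crop=None,sc=1):
    im=c['img'][...,::-1]
    if crop: im=im[crop[1]:crop[3],crop[0]:crop[2]]
    cv2.imwrite(f,cv2.resize(im,None,fx=sc,fy=sc))
E
python3 - <<'E'
from h import *
for n in ('scene','side','wrist'):
    c=cap(n); save(c,f'pics/{n}0.png'); print(n,c['intrinsics'].ravel(),c['k1'],-c['R'].T@c['t'],c['R'][2])
print(manip.get_state())
E
```

```text
pics
scene [385.42403419   0.         274.8646924    0.         385.42403419
 208.05865167   0.           0.           1.        ] -0.04860400188299278 [1.06801389 0.55853175 0.75073955] [-0.55064115 -0.56323283 -0.61608692]
side [438.44153735   0.         277.47759931   0.         438.44153735
 214.04948452   0.           0.           1.        ] 0.039012111385464524 [ 0.06842329 -0.86156765  0.83618485] [ 0.34112483  0.65523438 -0.67401911]
wrist [333.86826201   0.         283.13949801   0.         333.86826201
 205.60343521   0.           0.           1.        ] -0.00888745411056201 [0.23721746 0.6342305  0.37285356] [ 0.23349638 -0.11538874 -0.96548686]
{'clock': 0.15, 'qpos': array([ 6.17762490e+01,  6.66937244e+00,  8.26252842e+01,  2.25647173e-03,
        9.07574105e+01, -2.16500066e+00]), 'dq': array([ 0.04195377, -0.04745881, -0.22609474, -0.06466053, -0.01002302,
        0.01633357]), 'effort': array([ 7.69877042e-04, -7.32512355e+01, -6.32848835e+01, -8.12216786e-05,
        4.97749672e-03,  4.14554449e-05]), 'tcp_pos': array([0.29644743, 0.60626714, 0.23073149]), 'orientation': array([-1.79948055e+02, -4.22165270e-03,  1.53941277e+02]), 'ft_force': array([ 0.65321957, -0.99918065,  0.05173208]), 'moment': array([-0.0296534 ,  0.0047722 , -0.06503342]), 'gripper_width': 0.08555000567279729}
```

View pics/scene0.png

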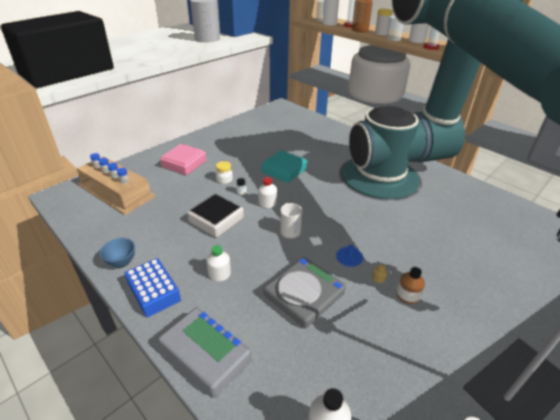

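View pics/side0.png

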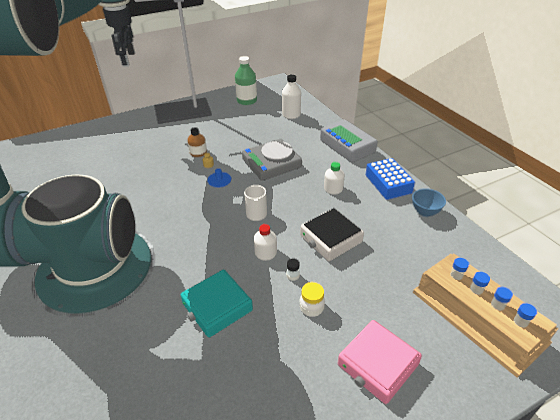

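The scene view shows the stirrer at about (216,213), yellow jar (224,172), vial (241,186), red-capped bottle (268,193), beaker (291,220), cover (350,256), weight (380,273), brown bottle (412,286), balance (305,288) and green-capped bottle (218,263). The side view agrees: stirrer (332,233), balance (275,157), jar (312,298).

```bash
cat > m.py <<'E'
from h import *
from scipy.optimize import least_squares
C={n:ld(n) for n in('scene','side')}; W={n:cloud(C[n]) for n in C}
seeds={'beaker':((291,222),(256,203),.03),'cover':((350,257),(219,180),.037),'jar':((224,175),(312,300),.028),'red':((268,196),(265,242),.029),
'amber':((411,288),(196,145),.029),'green':((218,266),(335,180),.029),'weight':((380,273),(208,160),.017),'vial':((241,187),(293,270),.016)}
def run():
  for k,(a,b,r) in seeds.items():
    for n,s in(('scene',a),('side',b)):
        P=W[n]; p0=np.nanmedian(P[s[1]-3:s[1]+4,s[0]-3:s[0]+4].reshape(-1,3),0)
        Q=P.reshape(-1,3); Q=Q[np.isfinite(Q[:,0])]
        Q=Q[(np.hypot(*(Q[:,:2]-p0[:2]).T)<r*2.1)&(Q[:,2]<.13)]
        B=Q[(Q[:,2]>.008)]
        zt=np.percentile(B[:,2],99) if len(B) else 0
        lo,hi=(.01,.055) if k in('red','amber','green') else (.012,.07) if k=='beaker' else (.008,.05) if k in('jar',) else (.005,.012) if k=='cover' else(.006,.03)
        S=Q[(Q[:,2]>lo)&(Q[:,2]<hi)]
        cam=-C[n]['R'].T@C[n]['t']; d=(S[:,:2].mean(0)-cam[:2]); d/=np.hypot(*d)
        f=least_squares(lambda c:np.hypot(*(S[:,:2]-c).T)-r,S[:,:2].mean(0)+d*r*.5,loss='soft_l1',f_scale=.002)
        print(k,n,len(S),'c',f.x.round(4),'ztop',zt.round(4),'rms',np.sqrt(np.median(f.fun**2)).round(4), 'topmean',B[B[:,2]>zt-.006][:,:2].mean(0).round(4))
def box(n,seed,zlo,zhi,r,pred=None):
    P=W[n]; p0=np.nanmedian(P[seed[1]-2:seed[1]+3,seed[0]-2:seed[0]+3].reshape(-1,3),0)
    m=(np.hypot(P[...,0]-p0[0],P[...,1]-p0[1])<r)&(P[...,2]>zlo)&(P[...,2]<zhi)
    if pred is not None: m&=pred(C[n]['img'].astype(int))
    q=P[m]; return q
if __name__=='__main__':
  run()
  for n,s,sb in(('scene',(215,212),(300,287)),('side',(333,230),(277,151))):
    q=box(n,s,.035,.062,.1); rr=cv2.minAreaRect((q[:,:2]*1000).astype(np.float32)); print('stir all',n,rr,np.median(q[:,2]))
    q=box(n,s,.04,.06,.09,lambda i:i.sum(-1)<150); rr=cv2.minAreaRect((q[:,:2]*1000).astype(np.float32)); print('black',len(q),rr,q.mean(0),np.median(q[:,2]))
    q=box(n,sb,.045,.06,.08); print('pan',cv2.minEnclosingCircle((q[:,:2]*1000).astype(np.float32)),cv2.fitEllipse(cv2.convexHull((q[:,:2]*1000).astype(np.float32))),np.median(q[:,2]))
    q=box(n,sb,.03,.045,.13); print('bal',cv2.minAreaRect((q[:,:2]*1000).astype(np.float32)))
E
python3 m.py
```

```text
beaker scene 449 c [ 0.4429 -0.0174] ztop 0.0811 rms 0.0013 topmean [ 0.4421 -0.0171]
beaker side 493 c [ 0.4397 -0.0171] ztop 0.0802 rms 0.0013 topmean [ 0.437  -0.0205]
cover scene 245 c [0.3995 0.1652] ztop 0.0469 rms 0.0075 topmean [0.408  0.1707]
cover side 229 c [0.4088 0.1815] ztop 0.0466 rms 0.0086 topmean [0.4059 0.1713]
jar scene 174 c [ 0.413 -0.367] ztop 0.0633 rms 0.0021 topmean [ 0.4161 -0.3629]
jar side 317 c [ 0.4119 -0.3623] ztop 0.0612 rms 0.0017 topmean [ 0.4099 -0.3657]
red scene 215 c [ 0.3974 -0.164 ] ztop 0.0919 rms 0.0009 topmean [ 0.4004 -0.1615]
red side 297 c [ 0.3952 -0.162 ] ztop 0.0904 rms 0.0008 topmean [ 0.3936 -0.1644]
amber scene 339 c [0.4044 0.3495] ztop 0.0913 rms 0.0007 topmean [0.4065 0.3505]
amber side 239 c [0.4045 0.3514] ztop 0.0915 rms 0.0016 topmean [0.4038 0.3489]
green scene 274 c [ 0.6924 -0.0311] ztop 0.0931 rms 0.0008 topmean [ 0.6959 -0.0283]
green side 246 c [ 0.6924 -0.0284] ztop 0.0923 rms 0.0011 topmean [ 0.6901 -0.0301]
weight scene 134 c [0.4064 0.2666] ztop 0.0452 rms 0.0015 topmean [0.4095 0.2681]
weight side 87 c [0.4087 0.2
[... 714 characters left out ...]
90.6066284179688, 172.75973510742188), (150.10227966308594, 140.38461303710938), 0.9371922612190247)
stir all side ((566.096923828125, -206.52613830566406), (120.6002426147461, 121.22276306152344), 8.048629760742188) 0.0476984658911767
black 639 ((566.0695190429688, -205.63462829589844), (106.73765563964844, 105.59773254394531), 7.162354946136475) [ 0.56526727 -0.20735519  0.04842725] 0.04847679832111645
pan ((607.5219116210938, 173.64540100097656), 52.41678237915039) ((607.8815307617188, 172.78839111328125), (99.5969009399414, 101.40157318115234), 169.6938018798828) 0.04979560026863182
bal ((587.8176879882812, 173.5555419921875), (150.73031616210938, 147.59799194335938), 1.1965311765670776)
```

>>> arm_command(
  steps=[
    [[-0.029, -0.035, 0, 0, 0, 8, 0.085], [-0.058, -0.071, 0, 0, 0, 16, 0.085], [-0.087, -0.106, 0, 0, 0, 24, 0.085], [-0.116, -0.142, 0, 0, 0, 32, 0.085], [-0.145, -0.177, 0, 0, 0, 40, 0.085], [-0.174, -0.212, 0, 0, 0, 48, 0.085], [-0.203, -0.248, 0, 0, 0, 56, 0.085], [-0.231, -0.283, 0, 0, 0, 64, 0.085]],
  ],
)

```text
clock: 0.95
tcp_pos: [0.3796, 0.2489, 0.2312]
orientation: [180.0, -0.0, 89.6]
ft_force: [2.1, -0.1, -0.2]
gripper_width: 0.085
```

```bash
cat > w.py <<'E'
import sys
from h import *
from scipy.optimize import least_squares
def fit(W,cam,p,r,lo,hi,rad=None):
    Q=W.reshape(-1,3);Q=Q[np.isfinite(Q[:,0])]
    Q=Q[(np.hypot(*(Q[:,:2]-p).T)<(rad or r+.015))]
    S=Q[(Q[:,2]>lo)&(Q[:,2]<hi)]
    if len(S)<8: return None
    f=least_squares(lambda c:np.hypot(*(S[:,:2]-c).T)-r,np.array(p),loss='soft_l1',f_scale=.002)
    return f.x.round(4),len(S),np.median(abs(f.fun)).round(4)
def top(W,p,rad,lo,hi):
    Q=W.reshape(-1,3);Q=Q[np.isfinite(Q[:,0])]
    S=Q[(np.hypot(*(Q[:,:2]-p).T)<rad)&(Q[:,2]>lo)&(Q[:,2]<hi)]
    if len(S)<8: return None
    c,rr=cv2.minEnclosingCircle((S[:,:2]*1000).astype(np.float32))
    return 'mean',S[:,:2].mean(0).round(4),'encl',np.round(c,1),round(rr,1),'z',np.median(S[:,2]).round(4),len(S)
E
python3 - <<'E'
from w import *
c=cap('wrist');save(c,'pics/w1.png');W=cloud(c);cam=-c['R'].T@c['t'];print(cam,c['R'][2])
print('knob',top(W,(.407,.171),.022,.035,.055),'disc',top(W,(.407,.171),.05,.006,.016))
print('amb cap',top(W,(.4045,.3495),.03,.07,.1),fit(W,cam,(.4045,.35),.029,.01,.05))
s=manip.get_state();print(s['clock'],s['tcp_pos'],s['orientation'])
E
```

```text
[0.37988194 0.31369255 0.37342528] [-0.00176575 -0.26063975 -0.96543451]
knob ('mean', array([0.4061, 0.1738]), 'encl', array([406.5, 172.4]), 10.1, 'z', np.float64(0.0433), 284) disc ('mean', array([0.4061, 0.1746]), 'encl', array([406.5, 172.1]), 37.0, 'z', np.float64(0.0096), 2555)
amb cap ('mean', array([0.4034, 0.3508]), 'encl', array([403.5, 351.1]), 13.9, 'z', np.float64(0.0894), 1014) (array([0.4039, 0.3512]), 104, np.float64(0.0002))
1.0 [0.38077965 0.24442135 0.23146317] [1.79934727e+02 1.03329601e-01 8.89534111e+01]
```

View pics/w1.png

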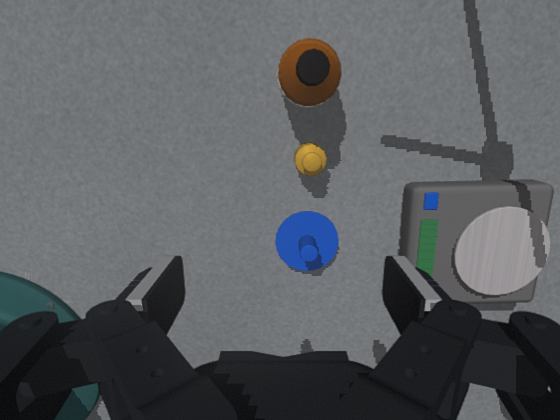

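The wrist view shows the cover (307,240), weight (311,160), brown bottle (310,72) and the balance with its keys at the robot side, pan at (500,250).

>>> arm_command(
  steps=[
    [[-0.04, 0.009, 0, 0, 0, 0, 0.085], [-0.08, 0.018, 0, 0, 0, 0, 0.085], [-0.125, 0.028, 0, 0, 0, 0, 0.085], [-0.17, 0.038, 0, 0, 0, 0, 0.085], [-0.21, 0.048, 0, 0, 0, 0, 0.085], [-0.25, 0.057, 0, 0, 0, 0, 0.085], [-0.267, 0.061, 0, 0, 0, 0, 0.085], [-0.267, 0.061, 0, 0, 0, 0, 0.085]],
  ],
)

```text
clock: 1.8
tcp_pos: [0.4406, -0.0183, 0.231]
orientation: [-180.0, 0.0, 89.8]
ft_force: [-0.5, 0.0, 0.1]
gripper_width: 0.0851
```

```bash
python3 - <<'E'
from w import *
c=cap('wrist');save(c,'pics/w2.png');W=cloud(c);cam=-c['R'].T@c['t'];print(cam,c['R'][2])
print('rim',top(W,(.441,-.017),.045,.072,.086),fit(W,cam,(.441,-.017),.03,.01,.06))
print('red cap',top(W,(.396,-.163),.03,.07,.1))
s=manip.get_state();print(s['clock'],s['tcp_pos'],s['orientation'])
E
```

```text
[0.44083575 0.04650664 0.37321264] [-0.00187512 -0.26089412 -0.9653656 ]
rim ('mean', array([ 0.4408, -0.0189]), 'encl', array([441.3, -18.3]), 32.0, 'z', np.float64(0.0791), 864) (array([ 0.4413, -0.013 ]), 984, np.float64(0.001))
red cap ('mean', array([ 0.3972, -0.1583]), 'encl', array([ 396.3, -161.7]), 14.2, 'z', np.float64(0.089), 771)
1.85 [ 0.44043144 -0.01714462  0.23106396] [-1.79965897e+02 -6.91025466e-03  8.98217264e+01]
```

View pics/w2.png

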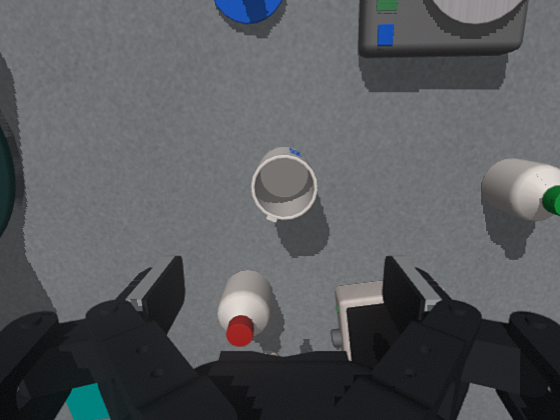

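Wrist view: beaker rim (284,187), lip at (270,218) pointing about -y (clear of the jaws), red cap (240,330), stirrer knob at (337,338) on the robot side.

>>> arm_command(
  steps=[
    [[0, 0, 0.045, 0, 0, 0, 0.085], [0, 0, 0.09, 0, 0, 0, 0.085], [0, 0, 0.135, 0, 0, 0, 0.085], [0, 0, 0.175, 0, 0, 0, 0.085], [0, 0, 0.197, 0, 0, 0, 0.085], [0, 0, 0.205, 0, 0, 0, 0.085], [0, 0, 0.205, 0, 0, 0, 0.05], [0, 0, 0.205, 0, 0, 0, 0.05]],
  ],
  newtons=35,
)

```text
clock: 2.65
tcp_pos: [0.4412, -0.016, 0.0277]
orientation: [179.9, 0.0, 90.0]
ft_force: [0.6, 1.7, 24.2]
gripper_width: 0.059
```

>>> arm_command(
  steps=[
    [[0, 0, 0, 0, 0, 0, 0.05], [0, 0, 0, 0, 0, 0, 0.05], [0, 0, 0, 0, 0, 0, 0.05], [0, 0, -0.005, 0, 0, 0, 0.05], [0, 0, -0.02, 0, 0, 0, 0.05], [0, 0, -0.05, 0, 0, 0, 0.05], [0, 0, -0.085, 0, 0, 0, 0.05], [0, 0, -0.1, 0, 0, 0, 0.05]],
  ],
  newtons=35,
)

```text
clock: 3.45
tcp_pos: [0.4413, -0.0165, 0.13]
orientation: [179.8, 0.0, 89.9]
ft_force: [0.8, 0.5, -0.7]
gripper_width: 0.0587
```

>>> arm_command(
  steps=[
    [[-0.03, 0.015, -0.02, 0, 0, 0, 0.05], [-0.07, 0.033, -0.04, 0, 0, 0, 0.05], [-0.11, 0.052, -0.055, 0, 0, 0, 0.05], [-0.15, 0.071, -0.069, 0, 0, 0, 0.05], [-0.195, 0.092, -0.069, 0, 0, 0, 0.05], [-0.235, 0.11, -0.069, 0, 0, 0, 0.05], [-0.265, 0.124, -0.069, 0, 0, 0, 0.05], [-0.2735, 0.128, -0.069, 0, 0, 0, 0.05]],
  ],
)

```text
clock: 4.25
tcp_pos: [0.5686, -0.2927, 0.1941]
orientation: [-179.9, -0.0, 89.8]
ft_force: [-0.7, 0.2, -1.1]
gripper_width: 0.0585
```

```bash
python3 - <<'E'
from w import *
c=cap('wrist');save(c,'pics/w3.png');W=cloud(c);cam=-c['R'].T@c['t'];print(cam,c['R'][2])
d=np.hypot(W[...,0]-.569,W[...,1]+.205)
for nm,m in(('all',(d<.095)&(W[...,2]>.04)&(W[...,2]<.056)),('black',(d<.08)&(W[...,2]>.04)&(W[...,2]<.056)&(c['img'].astype(int).sum(-1)<150))):
    m=cv2.morphologyEx(m.astype(np.uint8),cv2.MORPH_OPEN,np.ones((3,3)))>0
    q=W[m];print(nm,cv2.minAreaRect((q[:,:2]*1000).astype(np.float32)),q.mean(0),len(q))
s=manip.get_state();print(s['clock'],s['tcp_pos'],s['orientation'])
E
```

```text
[ 0.56887191 -0.22796051  0.33628638] [-0.00236706 -0.26034004 -0.96551409]
all ((568.7283935546875, -205.04119873046875), (118.2611312866211, 117.74869537353516), 7.928618431091309) [ 0.56871582 -0.2026898   0.04847265] 20653
black ((568.7803955078125, -205.11045837402344), (104.60102844238281, 104.7920913696289), 7.744604110717773) [ 0.56858501 -0.20284207  0.04954262] 17169
4.3 [ 0.56855156 -0.29232708  0.19408987] [-1.79920310e+02 -2.31278645e-02  8.98387839e+01]
```

View pics/w3.png

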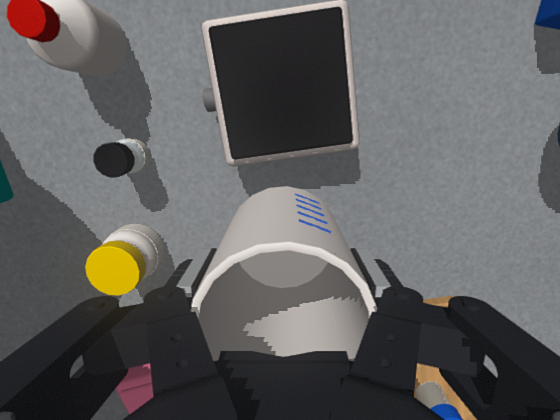

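The wrist view shows the stirrer (285,85) square-on, its knob on the left (robot side), and the beaker held upright in the fingers.

>>> arm_command(
  steps=[
    [[0.035, 0, 0.0, 0, 0, 0, 0.05], [0.07, 0, 0.02, 0, 0, 0, 0.05], [0.085, 0, 0.05, 0, 0, 0, 0.05], [0.085, 0, 0.085, 0, 0, 0, 0.05], [0.085, 0, 0.105, 0, 0, 0, 0.05], [0.085, 0, 0.112, 0, 0, 0, 0.05], [0.085, 0, 0.116, 0, 0, 0, 0.05], [0.085, 0, 0.1185, 0, 0, 0, 0.05]],
  ],
)

```text
clock: 5.1
tcp_pos: [0.5686, -0.205, 0.0778]
orientation: [179.9, 0.0, 89.9]
ft_force: [-6.2, 2.2, 26.2]
gripper_width: 0.0584
```

>>> arm_command(
  steps=[
    [[0, 0, 0, 0, 0, 0, 0.05], [0, 0, 0, 0, 0, 0, 0.05], [0, 0, 0, 0, 0, 0, 0.05], [0, 0, 0, 0, 0, 0, 0.05], [0, 0, 0, 0, 0, 0, 0.05], [0, 0, 0, 0, 0, 0, 0.05], [0, 0, 0, 0, 0, 0, 0.05], [0, 0, 0, 0, 0, 0, 0.05]],
  ],
)

```text
clock: 5.9
tcp_pos: [0.5687, -0.2052, 0.0779]
orientation: [179.9, 0.0, 89.9]
ft_force: [-1.8, 0.8, 6.2]
gripper_width: 0.0585
```

>>> arm_command(
  steps=[
    [[0, 0, 0, 0, 0, 0, 0.085], [0, 0, 0, 0, 0, 0, 0.085], [0, 0, 0, 0, 0, 0, 0.085], [0, 0, 0, 0, 0, 0, 0.085], [0, 0, -0.02, 0, 0, 0, 0.085], [0, 0, -0.06, 0, 0, 0, 0.085], [0, 0, -0.1, 0, 0, 0, 0.085], [0, 0, -0.145, 0, 0, 0, 0.085]],
  ],
)

```text
clock: 6.7
tcp_pos: [0.5678, -0.2049, 0.2227]
orientation: [-179.9, -0.0, 89.9]
ft_force: [0.1, -1.1, 0.2]
gripper_width: 0.0851
```

```bash
python3 - <<'E'
from w import *
c=cap('wrist');save(c,'pics/w4.png');W=cloud(c)
print('rim',top(W,(.569,-.205),.045,.122,.136),fit(W,0,(.569,-.205),.03,.06,.11))
s=manip.get_state();print(s['clock'],s['tcp_pos'],s['orientation'],s['ft_force'])
E
```

```text
rim ('mean', array([ 0.5683, -0.208 ]), 'encl', array([ 567.6, -207. ]), 32.0, 'z', np.float64(0.1291), 1355) (array([ 0.5688, -0.2023]), 1744, np.float64(0.0012))
6.75 [ 0.569529   -0.20549069  0.23166772] [179.56150469   0.18067857  89.94510335] [0.14950561 1.05300314 8.29307682]
```

View pics/w4.png

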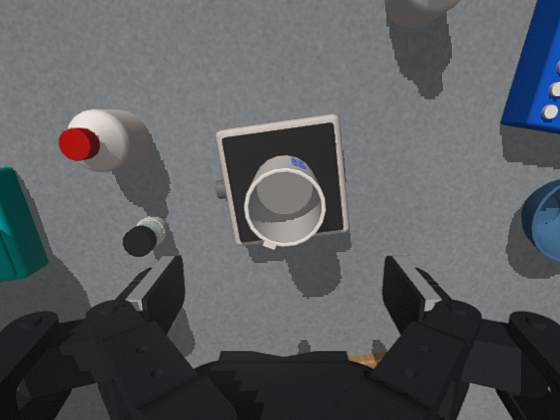

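Beaker stands centred on the black plate: rim at (285,207), lip (268,244), no tilt.

>>> arm_command(
  steps=[
    [[0.03, -0.013, 0, 0, 0, 0, 0.085], [0.075, -0.032, 0, 0, 0, 0, 0.085], [0.12, -0.052, 0, 0, 0, 0, 0.085], [0.165, -0.071, 0, 0, 0, 0, 0.085], [0.21, -0.091, 0, 0, 0, 0, 0.085], [0.255, -0.11, 0, 0, 0, 0, 0.085], [0.3, -0.13, 0, 0, 0, 0, 0.085], [0.34, -0.147, 0, 0, 0, 0, 0.085]],
  ],
)

```text
clock: 7.55
tcp_pos: [0.4203, 0.1368, 0.2219]
orientation: [180.0, -0.0, 89.9]
ft_force: [0.9, 0.5, -0.7]
gripper_width: 0.0849
```

>>> arm_command(
  steps=[
    [[0.027, -0.012, 0.01, 0, 0, 0, 0.085], [0.0372, -0.0157, 0.05, 0, 0, 0, 0.085], [0.0372, -0.0157, 0.095, 0, 0, 0, 0.085], [0.0372, -0.0157, 0.14, 0, 0, 0, 0.085], [0.0372, -0.0157, 0.175, 0, 0, 0, 0.085], [0.0372, -0.0157, 0.195, 0, 0, 0, 0.085], [0.0372, -0.0157, 0.2025, 0, 0, 0, 0.085], [0.0372, -0.0157, 0.2045, 0, 0, 0, 0.06]],
  ],
)

```text
clock: 8.35
tcp_pos: [0.4058, 0.1723, 0.017]
orientation: [-180.0, 0.0, 89.9]
ft_force: [0.3, 0.4, 0.6]
gripper_width: 0.0727
```

>>> arm_command(
  steps=[
    [[0, 0, 0, 0, 0, 0, 0.012], [0, 0, 0, 0, 0, 0, 0.012], [0, 0, 0, 0, 0, 0, 0.012], [0, 0, 0, 0, 0, 0, 0.012], [0, 0, 0, 0, 0, 0, 0.012], [0, 0, 0, 0, 0, 0, 0.012], [0, 0, 0, 0, 0, 0, 0.012], [0, 0, 0, 0, 0, 0, 0.012]],
  ],
  newtons=35,
)

```text
clock: 9.15
tcp_pos: [0.4064, 0.1725, 0.0183]
orientation: [179.9, -0.0, 89.9]
ft_force: [-1.6, -0.4, 7.0]
gripper_width: 0.0186
```

>>> arm_command(
  steps=[
    [[0, 0, -0.01, 0, 0, 0, 0.012], [0, 0, -0.045, 0, 0, 0, 0.012], [0, 0, -0.085, 0, 0, 0, 0.012], [-0.01, 0.004, -0.13, 0, 0, 0, 0.012], [-0.035, 0.015, -0.165, 0, 0, 0, 0.012], [-0.07, 0.03, -0.19, 0, 0, 0, 0.012], [-0.11, 0.047, -0.2, 0, 0, 0, 0.012], [-0.15, 0.065, -0.2, 0, 0, 0, 0.012]],
  ],
)

```text
clock: 9.95
tcp_pos: [0.4716, 0.0208, 0.2205]
orientation: [179.8, -0.0, 90.0]
ft_force: [1.1, 0.5, -0.2]
gripper_width: 0.0188
```

>>> arm_command(
  steps=[
    [[-0.04, 0.017, 0, 0, 0, 0, 0.012], [-0.08, 0.034, 0, 0, 0, 0, 0.012], [-0.12, 0.051, 0, 0, 0, 0, 0.012], [-0.16, 0.068, 0, 0, 0, 0, 0.012], [-0.195, 0.083, 0, 0, 0, 0, 0.012], [-0.22, 0.094, 0, 0, 0, 0, 0.012], [-0.2272, 0.0972, 0, 0, 0, 0, 0.012], [-0.2272, 0.0972, 0, 0, 0, 0, 0.012]],
  ],
)

```text
clock: 10.75
tcp_pos: [0.5678, -0.2056, 0.2175]
orientation: [-180.0, -0.0, 89.9]
ft_force: [0.0, -0.4, -0.6]
gripper_width: 0.0188
```

```bash
python3 - <<'E'
from w import *
c=cap('wrist');save(c,'pics/w5.png');W=cloud(c)
print('disc',top(W,(.569,-.205),.05,.19,.225))
for a in(.198,.203,.208,.213,.218):print(a,top(W,(.569,-.205),.05,a,a+.005))
s=manip.get_state();print(s['clock'],s['tcp_pos'],s['orientation'],s['ft_force'])
c=cap('side');save(c,'pics/s5.png',(240,130,440,290),4)
E
```

```text
disc ('mean', array([ 0.5677, -0.1937]), 'encl', array([ 567.6, -206.3]), 37.2, 'z', np.float64(0.2088), 10066)
0.198 None
0.203 ('mean', array([ 0.5689, -0.1913]), 'encl', array([ 567.6, -206.3]), 37.2, 'z', np.float64(0.2078), 1033)
0.208 ('mean', array([ 0.5676, -0.1938]), 'encl', array([ 567.8, -206.1]), 36.9, 'z', np.float64(0.2089), 8473)
0.213 ('mean', array([ 0.5679, -0.1984]), 'encl', array([ 567.8, -202.2]), 9.6, 'z', np.float64(0.2158), 162)
0.218 ('mean', array([ 0.5678, -0.1978]), 'encl', array([ 567.3, -200.2]), 20.2, 'z', np.float64(0.2211), 216)
10.8 [ 0.5675825  -0.20474664  0.21759035] [-1.79992433e+02 -1.36003143e-02  8.99191956e+01] [-0.21217142  0.56881434 -0.14796167]
```

View pics/s5.png

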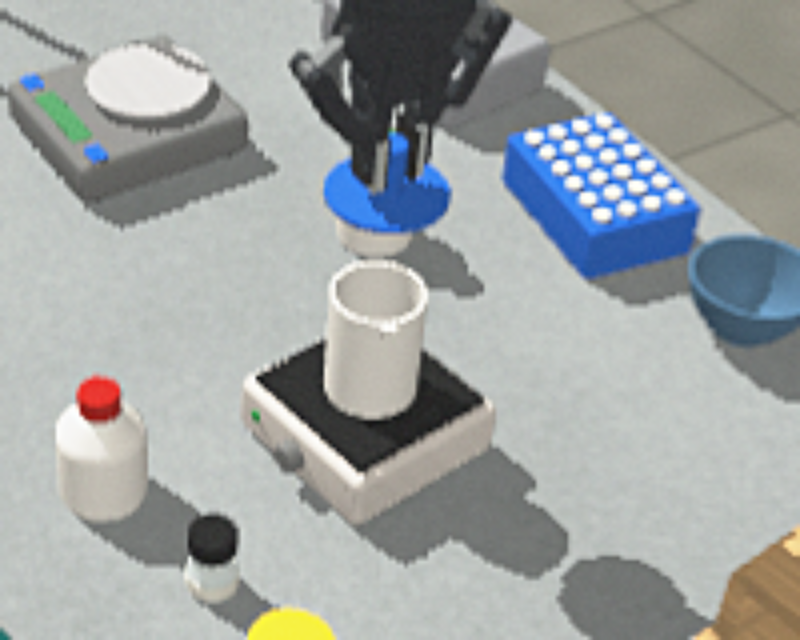

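The cover hangs level at (388,190) in the crop, above the beaker mouth (378,290).

>>> arm_command(
  steps=[
    [[0.001, 0, 0.025, 0, 0, 0, 0.012], [0.001, 0, 0.05, 0, 0, 0, 0.012], [0.001, 0, 0.06, 0, 0, 0, 0.012], [0.001, 0, 0.066, 0, 0, 0, 0.012], [0.001, 0, 0.069, 0, 0, 0, 0.012], [0.001, 0, 0.072, 0, 0, 0, 0.012], [0.001, 0, 0.0745, 0, 0, 0, 0.012], [0.001, 0, 0.0745, 0, 0, 0, 0.012]],
  ],
)

```text
clock: 11.65
tcp_pos: [0.5678, -0.204, 0.143]
orientation: [180.0, 0.0, 89.9]
ft_force: [-0.7, -0.4, -0.7]
gripper_width: 0.019
```

>>> arm_command(
  steps=[
    [[0, 0, 0, 0, 0, 0, 0.012], [0, 0, 0, 0, 0, 0, 0.012], [0, 0, 0, 0, 0, 0, 0.012], [0, 0, 0, 0, 0, 0, 0.012], [0, 0, 0, 0, 0, 0, 0.012], [0, 0, 0, 0, 0, 0, 0.012], [0, 0, 0, 0, 0, 0, 0.012], [0, 0, 0, 0, 0, 0, 0.012]],
  ],
)

```text
clock: 12.45
tcp_pos: [0.5678, -0.204, 0.1428]
orientation: [-180.0, -0.0, 89.9]
ft_force: [0.5, -0.9, -1.2]
gripper_width: 0.0187
```

>>> arm_command(
  steps=[
    [[0, 0, 0.0005, 0, 0, 0, 0.012], [0, 0, 0.001, 0, 0, 0, 0.012], [0, 0, 0.001, 0, 0, 0, 0.012], [0, 0, 0.0015, 0, 0, 0, 0.012], [0, 0, 0.0015, 0, 0, 0, 0.012], [0, 0, 0.0015, 0, 0, 0, 0.012], [0, 0, 0.0015, 0, 0, 0, 0.012], [0, 0, 0.0015, 0, 0, 0, 0.012]],
  ],
)

```text
clock: 13.25
tcp_pos: [0.568, -0.2041, 0.1423]
orientation: [179.9, 0.0, 89.9]
ft_force: [-3.5, 1.4, 9.4]
gripper_width: 0.019
```

>>> arm_command(
  steps=[
    [[0, 0, 0, 0, 0, 0, 0.06], [0, 0, 0, 0, 0, 0, 0.085], [0, 0, 0, 0, 0, 0, 0.085], [0, 0, 0, 0, 0, 0, 0.085], [0, 0, 0, 0, 0, 0, 0.085], [0, 0, -0.02, 0, 0, 0, 0.085], [0, 0, -0.06, 0, 0, 0, 0.085], [0, 0, -0.1, 0, 0, 0, 0.085]],
  ],
)

```text
clock: 14.05
tcp_pos: [0.5674, -0.2039, 0.242]
orientation: [-179.9, -0.0, 89.9]
ft_force: [0.0, 0.2, -0.2]
gripper_width: 0.0849
```

>>> arm_command(
  steps=[
    [[-0.02, -0.02, -0.02, 0, 0, 0, 0.085], [-0.05, -0.05, -0.02, 0, 0, 0, 0.085], [-0.08, -0.08, -0.02, 0, 0, 0, 0.085], [-0.11, -0.11, -0.02, 0, 0, 0, 0.085], [-0.14, -0.14, -0.01, 0, 0, 0, 0.085], [-0.16, -0.157, 0.01, 0, 0, 0, 0.085], [-0.16, -0.157, 0.01, 0, 0, 0, 0.085], [-0.16, -0.157, 0.01, 0, 0, 0, 0.085]],
  ],
)

```text
clock: 14.85
tcp_pos: [0.4104, -0.364, 0.2312]
orientation: [-180.0, -0.0, 89.9]
ft_force: [0.6, 0.7, -0.0]
gripper_width: 0.0851
```

```bash
python3 - <<'E'
from w import *
c=cap('wrist');save(c,'pics/w6.png');W=cloud(c)
print('cap',top(W,(.412,-.364),.045,.05,.068),fit(W,0,(.412,-.364),.028,.01,.035))
print('cover',top(W,(.569,-.205),.05,.128,.14),'knob',top(W,(.569,-.205),.02,.15,.175))
s=manip.get_state();print(s['clock'],s['tcp_pos'],s['orientation'],s['ft_force'])
c=cap('side');save(c,'pics/s6.png',(240,130,440,330),3)
E
```

```text
cap ('mean', array([ 0.4124, -0.3628]), 'encl', array([ 412.3, -363.8]), 24.8, 'z', np.float64(0.0596), 2055) (array([ 0.4125, -0.3654]), 386, np.float64(0.0011))
cover ('mean', array([ 0.565 , -0.2334]), 'encl', array([ 564. , -229.6]), 26.0, 'z', np.float64(0.1335), 1584) knob None
14.9 [ 0.41093001 -0.3636965   0.23178814] [1.79974631e+02 6.29862621e-03 8.99313624e+01] [ 0.2988691  -0.20107815 -0.4599117 ]
```

View pics/s6.png

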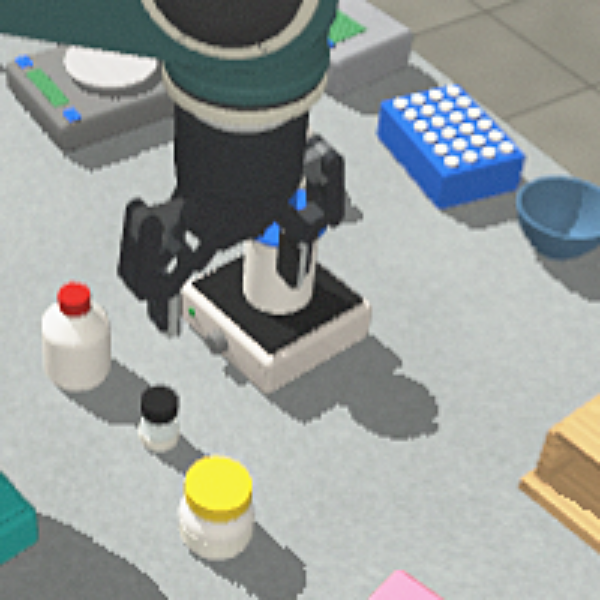

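Cover seated level (disc top measured at 133.5 mm); jar at (218,505), vial (159,418), red bottle (75,340) in the crop.

>>> arm_command(
  steps=[
    [[0, 0, 0.045, 0, 0, 0, 0.085], [0, 0, 0.09, 0, 0, 0, 0.085], [0, 0, 0.135, 0, 0, 0, 0.085], [0, 0, 0.175, 0, 0, 0, 0.085], [0, 0, 0.205, 0, 0, 0, 0.085], [0, 0, 0.216, 0, 0, 0, 0.085], [0, 0, 0.22, 0, 0, 0, 0.085], [0, 0, 0.221, 0, 0, 0, 0.085]],
  ],
)

```text
clock: 15.75
tcp_pos: [0.4115, -0.3641, 0.0116]
orientation: [179.9, 0.1, 90.0]
ft_force: [0.6, 0.5, -0.1]
gripper_width: 0.0852
```

>>> arm_command(
  steps=[
    [[0, 0, 0, 0, 0, 0, 0.045], [0, 0, 0, 0, 0, 0, 0.045], [0, 0, 0, 0, 0, 0, 0.045], [0, 0, 0, 0, 0, 0, 0.045], [0, 0, 0, 0, 0, 0, 0.045], [0, 0, 0, 0, 0, 0, 0.045], [0, 0, -0.01, 0, 0, 0, 0.045], [0, 0, -0.03, 0, 0, 0, 0.045]],
  ],
  newtons=40,
)

```text
clock: 16.55
tcp_pos: [0.4101, -0.3634, 0.0403]
orientation: [-179.9, -0.1, 89.9]
ft_force: [0.5, -0.1, -1.3]
gripper_width: 0.0542
```

>>> arm_command(
  steps=[
    [[0, 0, -0.04, 0, 0, 0, 0.045], [0, 0, -0.085, 0, 0, 0, 0.045], [0.01, 0, -0.13, 0, 0, 0, 0.045], [0.03, 0.005, -0.17, 0, 0, 0, 0.045], [0.06, 0.015, -0.2, 0, 0, 0, 0.045], [0.1, 0.03, -0.21, 0, 0, 0, 0.045], [0.145, 0.045, -0.21, 0, 0, 0, 0.045], [0.19, 0.06, -0.21, 0, 0, 0, 0.045]],
  ],
)

```text
clock: 17.35
tcp_pos: [0.4709, -0.1724, 0.2519]
orientation: [179.9, 0.0, 89.9]
ft_force: [0.8, 0.2, -1.5]
gripper_width: 0.0543
```

>>> arm_command(
  steps=[
    [[0.04, 0.02, 0, 0, 0, 0, 0.045], [0.08, 0.04, 0, 0, 0, 0, 0.045], [0.12, 0.06, 0, 0, 0, 0, 0.045], [0.16, 0.08, 0, 0, 0, 0, 0.045], [0.2, 0.1, 0, 0, 0, 0, 0.045], [0.225, 0.12, 0, 0, 0, 0, 0.045], [0.234, 0.134, 0, 0, 0, 0, 0.045], [0.234, 0.136, 0, 0, 0, 0, 0.045]],
  ],
)

```text
clock: 18.15
tcp_pos: [0.6077, 0.0613, 0.2506]
orientation: [-180.0, -0.0, 90.0]
ft_force: [1.1, -0.6, 0.0]
gripper_width: 0.0541
```

```bash
python3 - <<'E'
from w import *
c=cap('wrist');save(c,'pics/w7.png');W=cloud(c)
m=(np.hypot(W[...,0]-.608,W[...,1]-.173)<.075)&(W[...,2]>.046)&(W[...,2]<.056)
m=cv2.morphologyEx(m.astype(np.uint8),cv2.MORPH_OPEN,np.ones((3,3)))>0
q=(W[m][:,:2]*1000).astype(np.float32);print('pan',cv2.minEnclosingCircle(q),cv2.fitEllipse(cv2.convexHull(q)),np.median(W[m][:,2]),len(q))
m=(np.hypot(W[...,0]-.59,W[...,1]-.173)<.12)&(W[...,2]>.03)&(W[...,2]<.045)
q=(W[m][:,:2]*1000).astype(np.float32);print('bal',cv2.minAreaRect(q))
s=manip.get_state();print(s['clock'],s['tcp_pos'],s['orientation'],s['ft_force'],s['gripper_width'])
E
```

```text
pan ((609.1605834960938, 174.3212127685547), 50.107975006103516) ((609.2635498046875, 173.89524841308594), (98.69141387939453, 99.33159637451172), 91.55125427246094) 0.04957181818143499 8984
bal ((589.2095947265625, 168.9513702392578), (150.59765625, 130.4847412109375), 0.9419482946395874)
18.2 [0.60737009 0.06039128 0.25059707] [-1.79988993e+02  7.65900829e-03  8.99966689e+01] [-0.64615397  0.52301846 -1.71370458] 0.054403135683488715
```

View pics/w7.png

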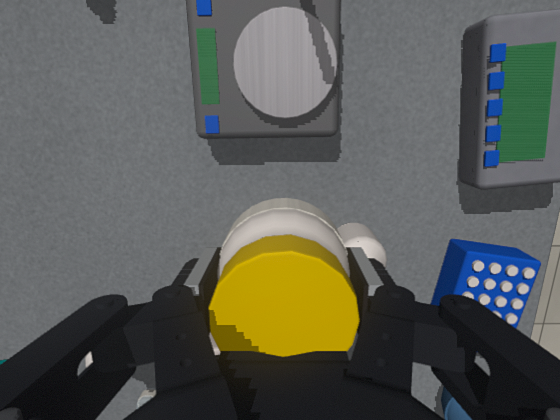

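Jar held upright at (285,290); pan at (285,62) ahead.

>>> arm_command(
  steps=[
    [[0.035, 0, 0, 0, 0, 0, 0.045], [0.075, 0.001, 0.02, 0, 0, 0, 0.045], [0.105, 0.001, 0.06, 0, 0, 0, 0.045], [0.114, 0.001, 0.105, 0, 0, 0, 0.045], [0.114, 0.001, 0.145, 0, 0, 0, 0.045], [0.114, 0.001, 0.17, 0, 0, 0, 0.045], [0.114, 0.001, 0.182, 0, 0, 0, 0.045], [0.114, 0.001, 0.186, 0, 0, 0, 0.045]],
  ],
)

```text
clock: 19.0
tcp_pos: [0.6078, 0.1732, 0.0641]
orientation: [-180.0, 0.0, 89.9]
ft_force: [0.1, 0.6, -0.4]
gripper_width: 0.054
```

>>> arm_command(
  steps=[
    [[0, 0, 0.001, 0, 0, 0, 0.045], [0, 0, 0.002, 0, 0, 0, 0.045], [0, 0, 0.003, 0, 0, 0, 0.045], [0, 0, 0.0035, 0, 0, 0, 0.045], [0, 0, 0.004, 0, 0, 0, 0.045], [0, 0, 0.004, 0, 0, 0, 0.045], [0, 0, 0.004, 0, 0, 0, 0.045], [0, 0, 0.004, 0, 0, 0, 0.045]],
  ],
)

```text
clock: 19.8
tcp_pos: [0.6087, 0.174, 0.0622]
orientation: [179.9, -0.0, 89.9]
ft_force: [-4.8, -2.0, 10.3]
gripper_width: 0.0539
```

>>> arm_command(
  steps=[
    [[0, 0, 0, 0, 0, 0, 0.085], [0, 0, 0, 0, 0, 0, 0.085], [0, 0, 0, 0, 0, 0, 0.085], [0, 0, 0, 0, 0, 0, 0.085], [0, 0, -0.03, 0, 0, 0, 0.085], [0, 0, -0.075, 0, 0, 0, 0.085], [0, 0, -0.12, 0, 0, 0, 0.085], [0, 0, -0.16, 0, 0, 0, 0.085]],
  ],
)

```text
clock: 20.6
tcp_pos: [0.6081, 0.1739, 0.2226]
orientation: [180.0, -0.0, 89.9]
ft_force: [1.1, 0.5, 0.6]
gripper_width: 0.0848
```

```bash
python3 - <<'E'
from w import *
c=cap('wrist');save(c,'pics/w8.png');W=cloud(c)
print('jar cap',top(W,(.609,.174),.045,.1,.118),fit(W,0,(.609,.174),.028,.06,.085))
E
```

```text
jar cap ('mean', array([0.6088, 0.1758]), 'encl', array([608.7, 174.7]), 24.8, 'z', np.float64(0.1096), 3014) (array([0.6088, 0.1729]), 581, np.float64(0.0011))
```

>>> arm_command(
  steps=[
    [[0.025, -0.029, 0, 0, 0, 0, 0.085], [0.055, -0.064, 0, 0, 0, 0, 0.085], [0.085, -0.098, 0, 0, 0, 0, 0.085], [0.115, -0.133, 0, 0, 0, 0, 0.085], [0.145, -0.168, 0, 0, 0, 0, 0.085], [0.17, -0.197, 0, 0, 0, 0, 0.085], [0.177, -0.205, 0, 0, 0, 0, 0.085], [0.177, -0.205, 0, 0, 0, 0, 0.085]],
  ],
)

```text
clock: 21.45
tcp_pos: [0.4025, 0.352, 0.2203]
orientation: [180.0, -0.0, 90.1]
ft_force: [-0.5, -0.5, 0.1]
gripper_width: 0.0849
```

>>> arm_command(
  steps=[
    [[0, 0, 0.04, 0, 0, 0, 0.085], [0, 0, 0.085, 0, 0, 0, 0.085], [0, 0, 0.125, 0, 0, 0, 0.085], [0, 0, 0.16, 0, 0, 0, 0.085], [0, 0, 0.183, 0, 0, 0, 0.085], [0, 0, 0.192, 0, 0, 0, 0.085], [0, 0, 0.196, 0, 0, 0, 0.085], [0, 0, 0.196, 0, 0, 0, 0.085]],
  ],
)

```text
clock: 22.25
tcp_pos: [0.404, 0.351, 0.0249]
orientation: [180.0, -0.0, 89.9]
ft_force: [1.0, 0.0, -0.9]
gripper_width: 0.0849
```

>>> arm_command(
  steps=[
    [[0, 0, 0, 0, 0, 0, 0.045], [0, 0, 0, 0, 0, 0, 0.045], [0, 0, 0, 0, 0, 0, 0.045], [0, 0, 0, 0, 0, 0, 0.045], [0, 0, 0, 0, 0, 0, 0.045], [0, 0, 0, 0, 0, 0, 0.045], [0, 0, -0.01, 0, 0, 0, 0.045], [0, 0, -0.03, 0, 0, 0, 0.045]],
  ],
  newtons=45,
)

```text
clock: 23.05
tcp_pos: [0.4028, 0.3507, 0.0542]
orientation: [-179.9, 0.1, 89.9]
ft_force: [0.7, -0.2, -0.8]
gripper_width: 0.0567
```

>>> arm_command(
  steps=[
    [[0, 0, -0.04, 0, 0, 0, 0.045], [0, 0, -0.085, 0, 0, 0, 0.045], [-0.015, 0.005, -0.125, 0, 0, 0, 0.045], [-0.045, 0.015, -0.15, 0, 0, 0, 0.045], [-0.085, 0.029, -0.156, 0, 0, 0, 0.045], [-0.13, 0.045, -0.156, 0, 0, 0, 0.045], [-0.175, 0.06, -0.156, 0, 0, 0, 0.045], [-0.22, 0.076, -0.156, 0, 0, 0, 0.045]],
  ],
)

```text
clock: 23.85
tcp_pos: [0.4791, 0.1293, 0.2116]
orientation: [179.9, -0.0, 90.0]
ft_force: [0.4, 0.5, -1.5]
gripper_width: 0.0562
```

>>> arm_command(
  steps=[
    [[-0.045, 0.015, 0, 0, 0, 0, 0.045], [-0.09, 0.031, 0, 0, 0, 0, 0.045], [-0.13, 0.044, 0, 0, 0, 0, 0.045], [-0.17, 0.058, 0, 0, 0, 0, 0.045], [-0.2, 0.068, 0.02, 0, 0, 0, 0.045], [-0.208, 0.071, 0.055, 0, 0, 0, 0.045], [-0.208, 0.071, 0.095, 0, 0, 0, 0.045], [-0.208, 0.071, 0.135, 0, 0, 0, 0.045]],
  ],
)

```text
clock: 24.65
tcp_pos: [0.55, -0.0775, 0.075]
orientation: [179.9, 0.0, 89.9]
ft_force: [-0.5, 0.1, -1.1]
gripper_width: 0.0567
```

>>> arm_command(
  steps=[
    [[0, 0, 0.03, 0, 0, 0, 0.045], [0, 0, 0.043, 0, 0, 0, 0.045], [0, 0, 0.047, 0, 0, 0, 0.045], [0, 0, 0.049, 0, 0, 0, 0.045], [0, 0, 0.0505, 0, 0, 0, 0.045], [0, 0, 0.051, 0, 0, 0, 0.045], [0, 0, 0.051, 0, 0, 0, 0.045], [0, 0, 0.051, 0, 0, 0, 0.045]],
  ],
)

```text
clock: 25.45
tcp_pos: [0.5506, -0.0771, 0.0257]
orientation: [179.9, 0.0, 89.9]
ft_force: [-0.8, -0.8, 7.1]
gripper_width: 0.0564
```

>>> arm_command(
  steps=[
    [[0, 0, 0, 0, 0, 0, 0.085], [0, 0, 0, 0, 0, 0, 0.085], [0, 0, 0, 0, 0, 0, 0.085], [0, 0, 0, 0, 0, 0, 0.085], [0, 0, -0.04, 0, 0, 0, 0.085], [0, 0, -0.085, 0, 0, 0, 0.085], [0, 0, -0.13, 0, 0, 0, 0.085], [0, 0, -0.175, 0, 0, 0, 0.085]],
  ],
)

```text
clock: 26.25
tcp_pos: [0.5496, -0.0769, 0.2011]
orientation: [-180.0, -0.0, 89.9]
ft_force: [0.6, -0.0, 0.2]
gripper_width: 0.0853
```

>>> arm_command(
  steps=[
    [[-0.015, -0.027, -0.02, 0, 0, 0, 0.085], [-0.035, -0.064, -0.02, 0, 0, 0, 0.085], [-0.055, -0.1, -0.02, 0, 0, 0, 0.085], [-0.075, -0.137, -0.02, 0, 0, 0, 0.085], [-0.085, -0.155, -0.02, 0, 0, 0, 0.085], [-0.085, -0.155, -0.02, 0, 0, 0, 0.085], [-0.085, -0.155, -0.02, 0, 0, 0, 0.085], [-0.085, -0.155, -0.02, 0, 0, 0, 0.085]],
  ],
)

```text
clock: 27.05
tcp_pos: [0.3953, -0.1616, 0.2192]
orientation: [-180.0, -0.0, 90.0]
ft_force: [-0.1, -0.2, -0.5]
gripper_width: 0.0852
```

```bash
python3 - <<'E'
from w import *
c=cap('wrist');save(c,'pics/w9.png');W=cloud(c)
print('red',top(W,(.396,-.162),.03,.07,.1),fit(W,0,(.396,-.162),.029,.01,.05))
print('amber',top(W,(.551,-.077),.03,.07,.1),fit(W,0,(.551,-.077),.029,.01,.05))
s=manip.get_state();print(s['clock'],s['tcp_pos'],s['orientation'])
E
```

```text
red ('mean', array([ 0.3965, -0.1606]), 'encl', array([ 396.3, -161.7]), 13.8, 'z', np.float64(0.0894), 873) (array([ 0.3964, -0.1626]), 195, np.float64(0.0001))
amber ('mean', array([ 0.5472, -0.0777]), 'encl', array([549., -78.]), 14.9, 'z', np.float64(0.0892), 1340) (array([ 0.55  , -0.0774]), 972, np.float64(0.0003))
27.1 [ 0.39536325 -0.16145454  0.21913819] [-1.79978333e+02 -1.82340746e-02  8.99893747e+01]
```

View pics/w9.png

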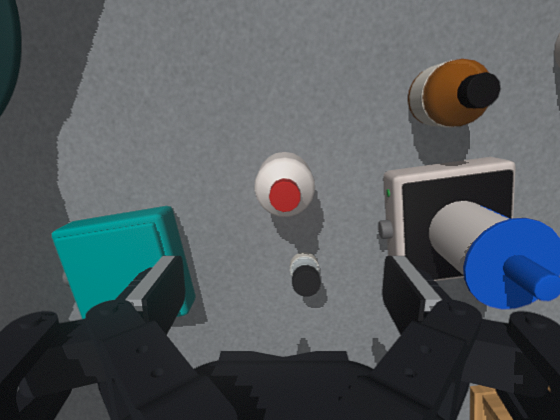

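Wrist view: red bottle (285,195) under the gripper, brown bottle standing at (455,92) beside the stirrer, vial (305,278) untouched, covered beaker on the stirrer.

>>> arm_command(
  steps=[
    [[0, 0, 0.04, 0, 0, 0, 0.085], [0, 0, 0.085, 0, 0, 0, 0.085], [0, 0, 0.125, 0, 0, 0, 0.085], [0, 0, 0.16, 0, 0, 0, 0.085], [0, 0, 0.182, 0, 0, 0, 0.085], [0, 0, 0.191, 0, 0, 0, 0.085], [0, 0, 0.195, 0, 0, 0, 0.085], [0, 0, 0.195, 0, 0, 0, 0.085]],
  ],
)

```text
clock: 27.9
tcp_pos: [0.3953, -0.1618, 0.0248]
orientation: [180.0, 0.0, 90.0]
ft_force: [0.2, 0.6, 0.7]
gripper_width: 0.0852
```

>>> arm_command(
  steps=[
    [[0, 0, 0, 0, 0, 0, 0.045], [0, 0, 0, 0, 0, 0, 0.045], [0, 0, 0, 0, 0, 0, 0.045], [0, 0, 0, 0, 0, 0, 0.045], [0, 0, 0, 0, 0, 0, 0.045], [0, 0, 0, 0, 0, 0, 0.045], [0, 0, -0.01, 0, 0, 0, 0.045], [0, 0, -0.03, 0, 0, 0, 0.045]],
  ],
)

```text
clock: 28.7
tcp_pos: [0.3942, -0.1616, 0.0543]
orientation: [-179.9, -0.0, 89.9]
ft_force: [1.1, -0.7, -0.5]
gripper_width: 0.0562
```

>>> arm_command(
  steps=[
    [[0, 0, -0.04, 0, 0, 0, 0.045], [0, 0, -0.08, 0, 0, 0, 0.045], [-0.02, 0, -0.115, 0, 0, 0, 0.045], [-0.055, 0.005, -0.14, 0, 0, 0, 0.045], [-0.095, 0.015, -0.146, 0, 0, 0, 0.045], [-0.135, 0.03, -0.146, 0, 0, 0, 0.045], [-0.165, 0.06, -0.146, 0, 0, 0, 0.045], [-0.171, 0.1, -0.146, 0, 0, 0, 0.045]],
  ],
)

```text
clock: 29.5
tcp_pos: [0.4946, -0.336, 0.2011]
orientation: [180.0, 0.1, 89.7]
ft_force: [0.4, -0.4, -0.9]
gripper_width: 0.0567
```

>>> arm_command(
  steps=[
    [[0, 0.04, 0, 0, 0, 0, 0.045], [0, 0.075, 0, 0, 0, 0, 0.045], [0, 0.089, 0.025, 0, 0, 0, 0.045], [0, 0.091, 0.06, 0, 0, 0, 0.045], [0, 0.091, 0.1, 0, 0, 0, 0.045], [0, 0.091, 0.14, 0, 0, 0, 0.045], [0, 0.091, 0.162, 0, 0, 0, 0.045], [0, 0.091, 0.17, 0, 0, 0, 0.045]],
  ],
)

```text
clock: 30.3
tcp_pos: [0.5847, -0.3325, 0.0281]
orientation: [-179.8, -0.1, 89.9]
ft_force: [-1.6, 0.8, -1.1]
gripper_width: 0.0564
```

>>> arm_command(
  steps=[
    [[0, 0, 0.002, 0, 0, 0, 0.045], [0, 0, 0.004, 0, 0, 0, 0.045], [0, 0, 0.0055, 0, 0, 0, 0.045], [0, 0, 0.006, 0, 0, 0, 0.045], [0, 0, 0.006, 0, 0, 0, 0.045], [0, 0, 0.006, 0, 0, 0, 0.045], [0, 0, 0.006, 0, 0, 0, 0.045], [0, 0, 0.006, 0, 0, 0, 0.045]],
  ],
)

```text
clock: 31.1
tcp_pos: [0.5862, -0.3334, 0.0259]
orientation: [179.9, 0.1, 89.9]
ft_force: [-0.9, 0.8, 6.1]
gripper_width: 0.0566
```

>>> arm_command(
  steps=[
    [[0, 0, 0, 0, 0, 0, 0.085], [0, 0, 0, 0, 0, 0, 0.085], [0, 0, 0, 0, 0, 0, 0.085], [0, 0, 0, 0, 0, 0, 0.085], [0, 0, -0.04, 0, 0, 0, 0.085], [0, 0, -0.085, 0, 0, 0, 0.085], [0, 0, -0.13, 0, 0, 0, 0.085], [0, 0, -0.18, 0, 0, 0, 0.085]],
  ],
)

```text
clock: 31.9
tcp_pos: [0.5852, -0.3328, 0.2054]
orientation: [-179.9, -0.0, 89.9]
ft_force: [0.1, -0.5, 0.4]
gripper_width: 0.0851
```

>>> arm_command(
  steps=[
    [[-0.02, 0, -0.04, 0, 0, 0, 0.085], [-0.04, 0, -0.07, 0, 0, 0, 0.085], [-0.06, 0, -0.1, 0, 0, 0, 0.085], [-0.08, 0, -0.13, 0, 0, 0, 0.085], [-0.1, 0, -0.15, 0, 0, 0, 0.085], [-0.1, 0, -0.15, 0, 0, 0, 0.085], [-0.1, 0, -0.15, 0, 0, 0, 0.085], [-0.1, 0, -0.15, 0, 0, 0, 0.085]],
  ],
)

```text
clock: 32.7
tcp_pos: [0.5855, -0.4324, 0.353]
orientation: [-179.9, -0.1, 90.0]
ft_force: [0.2, 0.1, -0.3]
gripper_width: 0.0851
```

```bash
python3 - <<'E'
from w import *
c=cap('wrist');save(c,'pics/w10.png');W=cloud(c)
print('red',top(W,(.586,-.333),.03,.07,.1),fit(W,0,(.586,-.333),.029,.01,.05))
print('amber',top(W,(.551,-.077),.03,.07,.1),fit(W,0,(.551,-.077),.029,.01,.05))
print('cover',top(W,(.568,-.205),.05,.128,.14),'knob',top(W,(.568,-.205),.02,.155,.175))
s=manip.get_state();print(s['clock'],s['tcp_pos'],s['ft_force'])
a=cap('scene');b=cap('side');W2=cloud(b)
print('side: green',fit(W2,0,(.6924,-.03),.029,.01,.055),'weight',fit(W2,0,(.4075,.268),.017,.006,.03),'vial',fit(W2,0,(.419,-.265),.016,.006,.03),'jar',top(W2,(.609,.174),.045,.1,.118))
cv2.imwrite('pics/f.png',np.hstack([c['img'][::,:,::-1][60:400,80:480],b['img'][100:440,200:600,::-1]][:2]) if 0 else np.hstack([cv2.resize(c['img'][:,:,::-1],(400,300)),cv2.resize(a['img'][:,:,::-1][100:400,100:500],(400,300))]))
E
```

```text
red ('mean', array([ 0.5862, -0.3338]), 'encl', array([ 586.2, -333.5]), 13.7, 'z', np.float64(0.0895), 457) (array([ 0.5862, -0.3333]), 8, np.float64(0.0002))
amber None None
cover None knob None
32.75 [ 0.58555224 -0.43224401  0.35305156] [ 0.54783786  0.2283882  -0.32963751]
side: green (array([ 0.6924, -0.0279]), 226, np.float64(0.0011)) weight (array([0.4092, 0.2714]), 89, np.float64(0.002)) vial (array([ 0.4182, -0.2633]), 103, np.float64(0.0013)) jar ('mean', array([0.6062, 0.1695]), 'encl', array([607.2, 174. ]), 25.8, 'z', np.float64(0.1101), 147)
```

View pics/f.png

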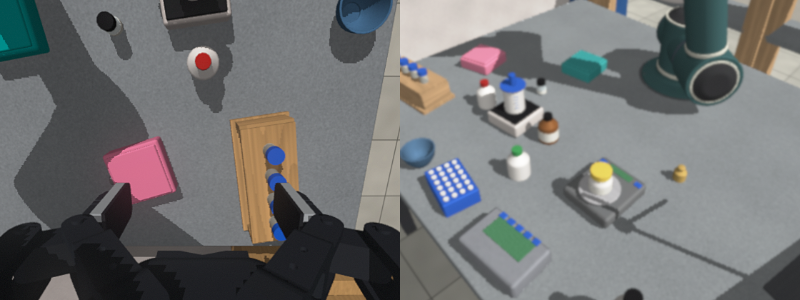

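The final views show the red bottle below the stirrer in the wrist view (203,62). In the scene view the covered beaker is on the stirrer (515,95), the brown bottle beside it (548,128), and the jar on the pan (600,178).

```bash
python3 -c "
from rig import manip
print(manip.close_job())"
```

```text
the job is handed in; nothing more can be done
None
```

I set out the bench in the order you asked and handed the job in at about 33 s of the 122 s allowed. The hand-in gives no verdict. None of my checks failed.

| Item | Measured result | Wanted |
|---|---|---|
| Beaker | about 1 mm from the middle of the black plate, upright | middle of the plate |
| Cover | level, disc top at 133.5 mm | 134 mm when seated |
| Jar | within about 1 mm of the pan's middle, top at 110 mm | middle of the pan, 110 mm |
| Brown bottle | (0.550, -0.0775) m | (0.551, -0.077) m |
| Red-capped bottle | (0.586, -0.333) m | (0.586, -0.333) m |

- **Setting down:** I lowered each bottle, the jar, the beaker and the cover until I felt light contact, 6–10 N, before letting go. The highest wrist force I saw was about 26 N.
- **Bystanders:** the green-capped bottle, weight and vial measured within about 1 mm of where they stood at the start, using the side camera.
- **Last look:** I backed the arm off clear of everything. The final wrist view could not see the cover or the brown bottle, so their figures come from earlier looks. The last scene picture shows both in place.
- **Disagreement:** at the start the scene and side cameras differed by up to about 7 mm on the stirrer's position. I used the closer wrist-camera measurements for every target.

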